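# Rack the open jar and start its screw cap by the back-turn

### The arm

A 7-joint arm with a two-finger parallel gripper is mounted at the origin on a cart in front of the work surface, level with it; the furniture and walls round the work are solid. World frame = base frame: x ahead of the robot, y to its left, z up, the work surface at z = 0. Lengths are in m, angles in rad, forces in N, time in s.
With the tool pointing down it reaches from about 0.375 to 0.925 m from the base axis. Payload 3.1 kg.
Tool frame: the origin (TCP) lies midway between the tips of the shut fingers; the grasp point (between the pads) lies 19 mm behind it; z points along the fingers, y is the line along which they close (so a half turn about z gives the same grasp; the last joint's range is limited). The gripper opens to 85 mm and grips with 20 to 120 N. Pads are 22 mm wide; open, the fingers measure 114 mm over their backs; the gripper's body (76 mm by 85 mm) begins 54 mm behind the grasp point. The pads swing forward as they close: fully open they stand 13 mm farther back than shut.
Start: joints at [1.033, 0.383, 0.044, 1.598, -0.018, 1.161, -0.05], TCP at [0.277, -0.588, 0.209] pointing down, gripper open.
Joint ranges: [-2.61, 2.61], [-0.41, 2.15], [-1.48, 1.57], [0, 2.5], [-1.57, 4.71], [0.05, 1.97], [-2.85, 2.85]. Speed limits (rad/s): [2.79, 2.79, 3.14, 3.14, 3.14, 3.14, 3.14].

### API

Orientations are given as a 3x3 rotation matrix whose columns are the frame's x, y, z axes.
In Python, from cell import env gives the robot as it stands.
- The arm moves only by the shell command python3 -m inch 'ROWS'. ROWS is JSON, a list of rows, each a list of 5 numbers: the finger opening in m, from 0 to 0.0854, then the shift along the tool's x, y, z in m, then the turn about the tool's z in rad. A call has 1 to 20 rows; each row shifts and turns the commanded pose from where the row before left it, along the tool's axes as they then stand; what a row does not reach is not made up. A row lasts 1/10 s, in which the tool goes at most 50 mm and 8.59 degrees, less where a joint would pass 70% of its speed; a pose out of reach is approached as far as the arm can. A call is refused whole if a number of a shift passes 0.05 or a number of a turn 0.15, either way. A call with a gripper value outside its range is refused whole. The fingers move at their own pace and stop on an object; the grip force is fixed at half the most. Time passes only in rows, so rows that do not move let the fingers close. It gives the time, the measured TCP pose, the force, the opening and the grip force at its end, in the units of the state.
- env.sense(): the state, without advancing time (a new reading comes with each control period).
- env.grab_frame(name): name is "side" or "top" or "wrist"; returns the picture (420x560x3 uint8, red, green, blue); there is no depth.
- env.camera_model(name): a dict with "K" (3x3 intrinsics, pixels), "extrinsics" (4x4, takes a point from camera to world coordinates). Camera axes: x right, y up, looking along -z (the intrinsics and any distortion apply to the point x, -y, -z); pixel columns grow to the right and rows downward; lengths in m; the calibration is good to about 2 mm. The wrist camera is an equidistant fisheye: a pixel r from the principal point sees the ray r / f radians off the axis. A picture is of the moment at which its call begins: read the wrist's pose just before it. camera_model takes no time and is no camera call; for the wrist camera it gives the pose at the moment of the call.
- env.finish_job(): hands the job in; it is judged then, once.
Trained networks look in the newest picture that a camera, given by its name, has taken for a name from the list of things; names that differ only in an ending like _2 or _b are one class to them, and where a whole thing is asked for, a point or a joint stands for the part that bears it (a point fixed in the world has none). Each returns a list of dicts, best first, with "score" (0 to 1); they miss things now and then, are a little off and sometimes report something else, mostly with a low value. They report only what shows in the picture. A call takes as long as a camera call.
- env.outline_of(camera, query): "region" (420x560 bool, what is visible of it).
- env.tip_of(camera, query): "position" ([x, y, z] in m, in world coordinates, good to about 4 mm: a listed point, or the origin of a listed thing).
The state is a dict: "time": time; "joint_positions": joint angles; "joint_vel": joint speeds; "effort": joint torques, N m; "tcp_pos": TCP position; "orientation": TCP orientation; "ft_force": force on the tool from outside, world axes, zero at the start; "ft_torque": the same for the moment, N m; "opening": finger opening in m; "grasp_force": force on a finger pad.
Only numpy, scipy, OpenCV 4.12 (cv2) and the standard library are available. Lean on these libraries where they do the work, as an engineer would, in place of code of your own. Each camera call takes 0.05 s, during which the arm holds its last target. There are 200 camera calls.

### The job

One square jar stands beside the jar rack with its round cap only laid on top, not screwed on. Carry it upright by its body into the one empty socket of the rack, which keeps it from turning; then take the cap, turn it backward (counter-clockwise seen from above) until you feel it drop off the thread's start, and turn it forward again by about a quarter turn from there, so that the thread has caught but the cap is not run home. Finish while still gripping the cap, with the jar down in its socket; leave the other jars and everything else where they are.

Things in the scene. Friction and masses are not known exactly. Their poses are not given: they have to be found in the camera images.
- open_jar: white plastic jar, the only one outside the rack. Origin: centre of its underside, z up. Body 54 x 54 mm square (sides along its x, y; corners rounded 6 mm), 74 mm tall; above it a threaded neck 37 mm across, rim 92 mm above the origin. 0.21 to 0.34 kg. Best gripped by two opposite flat sides just below the shoulder, 64 mm above the origin; carried upright it keeps its loose cap.
- jar_top (a point): on the jar's axis at its shoulder, 74 mm above its origin, axes as the jar's. The thread above it has three starts and 19 mm lead: from the drop, turned forward (clockwise from above), the cap is drawn down 4.7 mm in a quarter turn (its origin then 77 to 78.5 mm above the jar's), with 1.3 mm axial play, and is home after about 135 degrees (74 mm).
- cap: black fluted round cap, 44 mm diameter, 20 mm tall, 25 g, loose. Origin: centre of its skirt's lower edge, z up. At first it lies with its origin 87.5 mm above the jar's (top at 107 mm), three inner lugs on flat lands of the thread. Turned backward (counter-clockwise from above) 30 to 76 degrees the lugs pass the lands' ends and, pushed down lightly, it drops 5 to 6 mm; once dropped, it meets a stop 25 degrees farther back.
- pip (a point): small raised pip on the cap's top, 18.8 mm from its axis along the cap's +x, 20 mm above the cap's origin. The cap drops once the pip, seen from above, has been turned counter-clockwise to about 4 degrees past the jar's +x axis; at the start it stands 26 to 72 degrees clockwise of that axis.
- rack: grey moulded jar rack, fixed: block 88 mm (its x) by 306 mm (its y), 40 mm tall, origin centre of its underside; four square sockets along y, 72 mm apart, 59.5 mm wide, 32 mm deep (floor 8 mm above the table), mouths chamfered 3 mm. Low steel bails at both ends reach 176 mm from the centre. A jar's body rises 42 mm above the block, and it can turn only a few degrees in its socket.
- socket_1 (a point): centre of the floor of socket 1 (counted from the rack's -y end), axes as the rack's
- socket_2 (a point): centre of the floor of socket 2 (counted from the rack's -y end), axes as the rack's
- socket_3 (a point): centre of the floor of socket 3 (counted from the rack's -y end), axes as the rack's
- socket_4 (a point): centre of the floor of socket 4 (counted from the rack's -y end), axes as the rack's
- full_jar_1: identical white jar with its cap run home (one piece with it; top 94 mm above its origin), standing loose in one of the rack's sockets. Origin: centre of its underside. To be left alone; which sockets are taken varies.
- full_jar_2: identical white jar with its cap run home (one piece with it; top 94 mm above its origin), standing loose in one of the rack's sockets. Origin: centre of its underside. To be left alone; which sockets are taken varies.
- full_jar_3: identical white jar with its cap run home (one piece with it; top 94 mm above its origin), standing loose in one of the rack's sockets. Origin: centre of its underside. To be left alone; which sockets are taken varies.
- silicone_spatula: bystander: red-headed silicone spatula, 284 x 50 x 12 mm, lies flat in front of the rack; origin at the centre of its underside; to be left alone
- pastry_brush: bystander: wooden pastry brush, 243 x 49 x 13 mm, lies flat near the front edge, on the right; origin at the centre of its underside; to be left alone
- nozzle_2: bystander: steel piping nozzle, 30 mm across, 44 mm tall, stands behind the open jar; origin at the centre of its underside; to be left alone
- nozzle_3: bystander: wider steel piping nozzle, 33 mm across, 44 mm tall, stands behind the open jar; origin at the centre of its underside; to be left alone
- sugar_shaker: bystander: steel sugar shaker, 71 mm across, 123 mm tall, stands behind the rack; origin at the centre of its underside; to be left alone
- small_tub: bystander: small white tub, 80 x 92 x 66 mm, stands on the left; origin at the centre of its underside; to be left alone

How it is judged:
By the outcome, as a careful person would: the job done as asked, in the order asked, and still so for the second after the job is handed in, while the arm keeps its last pose, push and grip.
It also fails if it takes over 51 s, if anything falls off the work surface, if the arm or the gripper's body presses on something with over 40 N, if the wrist force passes 120 N, or if a joint passes its speed limit or range.

## Working session

There is one attempt and no reset: what is moved stays moved. The work goes in short steps, Python scripts to look and compute and a shell command to move; the robot and the scene stay as the last step left them, time stands still between calls to the robot, and variables do not carry over. Pictures are saved under pics/ and viewed, at most 10 in all, crops included, and the job is handed in when it is done.

```bash
mkdir -p pics; cat > h.py <<'E'
import numpy as np,cv2
from cell import env
def grab(c,fn=None):
    im=env.grab_frame(c)
    if fn: cv2.imwrite('pics/'+fn,im[:,:,::-1])
    return im
def proj(c,p):
    m=env.camera_model(c);T=np.linalg.inv(m['extrinsics']);q=T[:3,:3]@np.array(p)+T[:3,3]
    x,y,z=q[0],-q[1],-q[2];K=np.array(m['K']);return K[0,0]*x/z+K[0,2],K[1,1]*y/z+K[1,2]
def unproj(c,u,v,z):
    m=env.camera_model(c);K=np.array(m['K']);E=np.array(m['extrinsics'])
    d=E[:3,:3]@np.array([(u-K[0,2])/K[0,0],-(v-K[1,2])/K[1,1],-1]);o=E[:3,3];return o+d*(z-o[2])/d[2]
E
python3 - <<'E'
from h import *
np.set_printoptions(precision=4,suppress=True)
s=env.sense();print(s['time'],s['tcp_pos'],s['orientation'],s['opening'],s['ft_force'])
for c in('top','side'):
    grab(c,c+'0.png')
    m=env.camera_model(c);print(c,m.keys(),np.array(m['extrinsics'])[:3,3])
    for q in('open_jar','jar_top','cap','pip','rack','socket_1','socket_2','socket_3','socket_4','full_jar_1','sugar_shaker','nozzle_2','small_tub','silicone_spatula'):
        if c=='side' and q in('silicone_spatula','small_tub','sugar_shaker'):continue
        for r in env.tip_of(c,q)[:4]:print(q,round(r['score'],2),np.array(r['position']))
print(env.sense()['time'])
E
```

```text
0.0 [ 0.2763 -0.5873  0.208 ] [[ 0.9048  0.4258 -0.0013]
 [ 0.4258 -0.9048  0.0023]
 [-0.0002 -0.0026 -1.    ]] 0.08564450317572479 [ 0.0359 -0.2802  0.6972]
top dict_keys(['K', 'extrinsics']) [0.3677 0.0276 1.1701]
open_jar 0.85 [ 0.5278 -0.3016 -0.0021]
jar_top 0.82 [ 0.5267 -0.2971  0.0766]
cap 0.58 [ 0.5262 -0.3015  0.0854]
pip 0.5 [ 0.5418 -0.308   0.1062]
rack 0.86 [ 0.566   0.1    -0.0019]
rack 0.7 [0.5597 0.2111 0.008 ]
rack 0.34 [ 0.7265 -0.0489  0.0037]
socket_1 0.95 [ 0.5749 -0.0016  0.0086]
socket_1 0.89 [0.5689 0.0629 0.0061]
socket_1 0.71 [ 0.3715 -0.3144 -0.0063]
socket_1 0.67 [0.5599 0.21   0.0057]
socket_2 0.95 [ 0.5749 -0.0016  0.0086]
socket_2 0.89 [0.5689 0.0629 0.0061]
socket_2 0.71 [ 0.3715 -0.3144 -0.0063]
socket_2 0.67 [0.5599 0.21   0.0057]
socket_3 0.95 [ 0.5749 -0.0016  0.0086]
socket_3 0.89 [0.5689 0.0629 0.0061]
socket_3 0.71 [ 0.3715 -0.3144 -0.0063]
socket_3 0.67 [0.5599 0.21   0.0057]
socket_4 0.95 [ 0.5749 -0.0016  0.0086]
socket_4 0.89 [0.5689 0.0629 0.0061]
socket_4 0.71 [ 0.3715 -0.3144 -0.0063]
socket_4 0.67 [0.5599 0.21   0.0057]
full_jar_1 0.92 
[... 820 characters left out ...]
_1 0.21 [ 0.6928 -0.1447 -0.002 ]
socket_2 0.93 [0.569  0.0679 0.0105]
socket_2 0.87 [ 0.5742 -0.0024  0.0061]
socket_2 0.68 [0.558  0.2112 0.0083]
socket_2 0.21 [ 0.6928 -0.1447 -0.002 ]
socket_3 0.93 [0.569  0.0679 0.0105]
socket_3 0.87 [ 0.5742 -0.0024  0.0061]
socket_3 0.68 [0.558  0.2112 0.0083]
socket_3 0.21 [ 0.6928 -0.1447 -0.002 ]
socket_4 0.93 [0.569  0.0679 0.0105]
socket_4 0.87 [ 0.5742 -0.0024  0.0061]
socket_4 0.68 [0.558  0.2112 0.0083]
socket_4 0.21 [ 0.6928 -0.1447 -0.002 ]
full_jar_1 0.93 [ 0.5766 -0.0063  0.0081]
full_jar_1 0.82 [0.5608 0.2094 0.005 ]
full_jar_1 0.62 [0.5662 0.1399 0.0074]
nozzle_2 0.72 [ 0.6912 -0.1438 -0.0055]
nozzle_2 0.54 [ 0.7065 -0.2189 -0.0013]
1.35
```

View images.

View pics/top0.png

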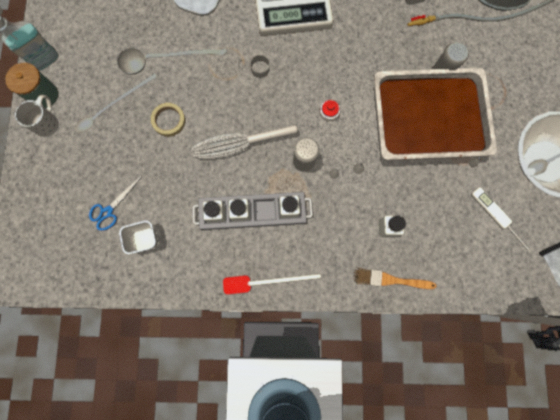

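View pics/side0.png

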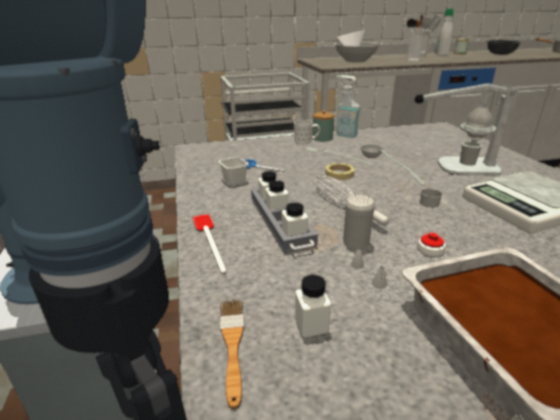

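```bash
python3 - <<'E'
from h import *
np.set_printoptions(precision=4,suppress=True)
im=grab('top')
for q in('open_jar','rack'):
    r=env.outline_of('top',q)
    if not r: print('none');continue
    m=r[0]['region'].astype(np.uint8)
    c=max(cv2.findContours(m,0,2)[0],key=cv2.contourArea)
    print(q,r[0]['score'],cv2.minAreaRect(c),[unproj('top',*p,.074 if q=='open_jar' else .04)[:2] for p in cv2.boxPoints(cv2.minAreaRect(c))])
cv2.imwrite('pics/jar.png',cv2.resize(im[250:400,300:500] if 0 else im,None,fx=1,fy=1)[:,:,::-1])
u,v=map(int,proj('top',[.527,-.301,.08]));print(u,v)
a=im[v-40:v+40,u-50:u+50];u2,v2=map(int,proj('top',[.569,.066,.04]));b=im[v2-40:v2+40,u2-50:u2+50]
cv2.imwrite('pics/crop.png',cv2.resize(np.vstack([a,b]),None,fx=3.7,fy=3.7,interpolation=2)[:,:,::-1])
print(u2,v2)
E
```

```text
open_jar 0.63 ((391.0, 226.0), (20.0, 24.0), 90.0) [array([ 0.5488, -0.2583]), array([ 0.5499, -0.3257]), array([ 0.4936, -0.3233]), array([ 0.4925, -0.2566])]
rack 0.72 ((252.9027557373047, 210.44358825683594), (32.93573760986328, 115.15032196044922), 86.42366790771484) [array([0.6   , 0.2682]), array([ 0.6269, -0.0658]), array([ 0.5301, -0.0718]), array([0.5041, 0.2572])]
395 223
263 209
```

View pics/crop.png

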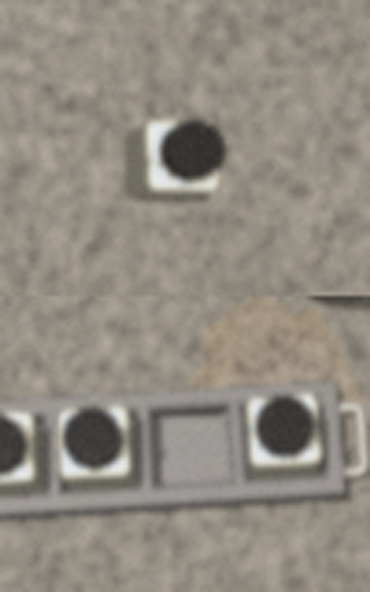

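The top picture shows the open jar at about (393,225), nearly square with the axes, and the empty socket at (265,209), second from the rack's right (-y) end. So the target is socket 2, with the rack yawed about 4°. The side picture agrees. Next I move above the jar with the tool's y along world x.

```bash
python3 -m inch '[[0.0854,0.039,-0.017,0,0],[0.0854,0.039,-0.017,0,0],[0.0854,0.039,-0.017,0,0],[0.0854,0.039,-0.017,0,0],[0.0854,0.039,-0.017,0,0],[0.0854,0.039,-0.017,0,0],[0.0854,0.039,-0.017,0,0],[0.0854,0.039,-0.017,0,0],[0.0854,0.037,-0.016,0,0],[0.0854,0,0,0,-0.14],[0.0854,0,0,0,-0.14],[0.0854,0,0,0,-0.14],[0.0854,0,0,0,-0.14],[0.0854,0,0,0,-0.14],[0.0854,0,0,0,-0.14],[0.0854,0,0,0,-0.14],[0.0854,0,0,0,-0.15],[0.0854,0,0,0,0],[0.0854,0,0,0,0]]'
python3 - <<'E'
from h import *
np.set_printoptions(precision=4,suppress=True)
s=env.sense();print(s['time'],s['tcp_pos'],s['orientation'],s['joint_positions'])
m=env.camera_model('wrist');print(m)
im=grab('wrist','w1.png')
for q in('open_jar','jar_top','cap','pip'):
    for r in env.tip_of('wrist',q)[:2]:print(q,round(r['score'],2),np.array(r['position']))
E
```

```text
time: 3.4
tcp_pos: [0.5278, -0.3021, 0.2094]
orientation: [[0.004, 1.0, 0.0], [1.0, -0.004, 0.0], [0.0, 0.0, -1.0]]
ft_force: [-1.1, -0.3, -0.5]
opening: 0.0856
grasp_force: 0.0
3.4 [ 0.5278 -0.3021  0.2094] [[ 0.0043  1.      0.    ]
 [ 1.     -0.0043  0.    ]
 [ 0.      0.     -1.    ]] [ 0.7031  0.324  -0.305   1.6893  0.1051  1.1444  0.3651]
{'K': array([[325.1923,   0.    , 277.1037],
       [  0.    , 325.1923, 210.3047],
       [  0.    ,   0.    ,   1.    ]]), 'extrinsics': array([[ 1.    ,  0.004 ,  0.0009,  0.5279],
       [-0.0041,  0.9489,  0.3154, -0.2216],
       [ 0.0004, -0.3154,  0.9489,  0.3744],
       [ 0.    ,  0.    ,  0.    ,  1.    ]])}
open_jar 0.75 [ 0.5265 -0.3028  0.0011]
cap 0.73 [ 0.5225 -0.3031  0.0873]
pip 0.67 [ 0.5405 -0.3097  0.1076]
```

View pics/w1.png

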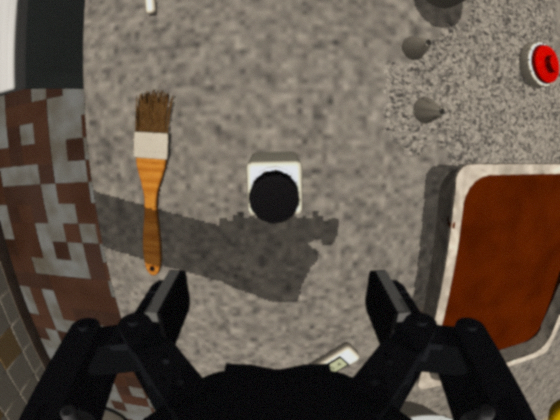

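The wrist picture shows the jar at (275,190) with the cap at (274,196) between the fingers. The jar's edges look nearly aligned with the picture.

```bash
cat >> h.py <<'E'
def wray(pts,z,m=None):
    m=m or env.camera_model('wrist');K=np.array(m['K']);E=np.array(m['extrinsics']);out=[]
    for u,v in np.array(pts,float).reshape(-1,2):
        x,y=u-K[0,2],v-K[1,2];r=np.hypot(x,y);t=r/K[0,0]
        d=E[:3,:3]@np.array([np.sin(t)*x/r,-np.sin(t)*y/r,-np.cos(t)]);o=E[:3,3];out.append((o+d*(z-o[2])/d[2])[:2])
    return np.array(out,np.float32)
def rectw(mask,z):
    c=max(cv2.findContours(mask.astype(np.uint8),0,1)[0],key=cv2.contourArea).reshape(-1,2)
    return cv2.minAreaRect(wray(c,z)*1000),c
E
python3 - <<'E'
from h import *
np.set_printoptions(precision=4,suppress=True)
im=cv2.imread('pics/w1.png');g=im.min(2);sub=np.zeros(g.shape,bool);sub[140:225,235:315]=1
w=(g>185)&sub
r,c=rectw(w,.074);print('white',r,c.min(0),c.max(0))
k=(im.max(2)<45)&sub;k[225:]=0
c=max(cv2.findContours(k.astype(np.uint8),0,1)[0],key=cv2.contourArea)
p=wray(c,.107)*1000;print('cap',cv2.minEnclosingCircle(p))
# edge lines: top edge and left/right edges of white at shoulder level
rows=range(170,195)
L=np.array([(np.where(w[v])[0].min(),v) for v in rows]);R=np.array([(np.where(w[v])[0].max(),v) for v in rows])
for e in(L,R):
    q=wray(e,.074);vx,vy,x,y=cv2.fitLine(q,cv2.DIST_HUBER,0,.01,.01).ravel();print('edge yaw',np.degrees(np.arctan2(vy,vx))%180-90,q.mean(0))
T=np.array([(u,np.where(w[:,u])[0].min()) for u in range(256,294)]);q=wray(T,.074);vx,vy,x,y=cv2.fitLine(q,cv2.DIST_HUBER,0,.01,.01).ravel();print('top',np.degrees(np.arctan2(vy,vx)),q.mean(0),T[::6])
E
```

```text
white ((524.5118408203125, -285.6821594238281), (48.00129318237305, 22.44557762145996), 2.235452651977539) [248 163] [299 187]
cap ((525.523681640625, -298.8929443359375), 23.25188446044922)Traceback (most recent call last):
  File "<stdin>", line 11, in <module>
    return umr_minimum(a, axis, None, out, keepdims, initial, where)
ValueError: zero-size array to reduction operation minimum which has no identity
```

```bash
python3 -m inch '[[0.0854,0.0015,-0.002,0.035,-0.043],[0.0854,0,0,0.035,0],[0.0854,0,0,0.035,0],[0.0854,0,0,0.03,0],[0.0854,0,0,0.022,0],[0.0854,0,0,0.01,0],[0.0854,0,0,0,0],[0.065,0,0,0,0],[0.065,0,0,0,0],[0.058,0,0,0,0],[0.058,0,0,0,0],[0.03,0,0,0,0],[0.03,0,0,0,0],[0.03,0,0,0,0],[0.03,0,0,0,0]]'
```

```text
time: 5.15
tcp_pos: [0.5259, -0.3011, 0.0438]
orientation: [[-0.041, 0.999, 0.0], [0.999, 0.041, -0.001], [-0.001, 0.0, -1.0]]
ft_force: [-2.1, 0.3, 5.6]
opening: 0.0516
grasp_force: 61.8
```

```bash
python3 -m inch '[[0.03,0,0,-0.01,0],[0.03,0,0,-0.02,0],[0.03,0,0,-0.03,0],[0.03,0,0,-0.03,0],[0.03,0,0,-0.03,0],[0.03,0,0,-0.02,0],[0.03,0.01,0,-0.01,0],[0.03,0.02,0.005,0,0],[0.03,0.03,0.008,0,0],[0.03,0.03,0.008,0,0],[0.03,0.03,0.008,0,0],[0.03,0.03,0.008,0,0],[0.03,0.03,0.008,0,0],[0.03,0.03,0.005,0,0],[0.03,0.02,0,0,0],[0.03,0.01,0,0,0],[0.03,0,0,0,0],[0.03,0,0,0,0]]'
python3 - <<'E'
from h import *
np.set_printoptions(precision=4,suppress=True)
s=env.sense();print(s['time'],s['tcp_pos'],s['orientation'][:,0],s['ft_force'])
im=grab('wrist','w2.png')
for q in('socket_2','rack','full_jar_1','open_jar','cap'):
    for r in env.tip_of('wrist',q)[:3]:print(q,round(r['score'],2),np.array(r['position']))
grab('side')
for q in('open_jar','cap','pip'):
    for r in env.tip_of('side',q)[:1]:print(q,round(r['score'],2),np.array(r['position']))
E
```

```text
time: 6.95
tcp_pos: [0.5651, -0.06, 0.1918]
orientation: [[-0.041, 0.999, -0.001], [0.999, 0.041, -0.001], [-0.001, -0.001, -1.0]]
ft_force: [0.6, 0.1, -2.9]
opening: 0.0517
grasp_force: 63.2
6.95 [ 0.5651 -0.06    0.1918] [-0.041   0.9992 -0.0011] [ 0.5584  0.0808 -2.8916]
socket_2 0.56 [0.5719 0.0656 0.0074]
rack 0.71 [ 0.562   0.1048 -0.003 ]
full_jar_1 0.91 [0.5675 0.1396 0.0083]
full_jar_1 0.75 [ 0.5757 -0.0069  0.0078]
open_jar 0.8 [ 0.5669 -0.064   0.1481]
cap 0.64 [ 0.5662 -0.0606  0.2386]
open_jar 0.97 [ 0.5662 -0.0579  0.1464]
cap 0.52 [ 0.5687 -0.0631  0.2365]
pip 0.71 [ 0.5804 -0.0651  0.2523]
```

View pics/w2.png

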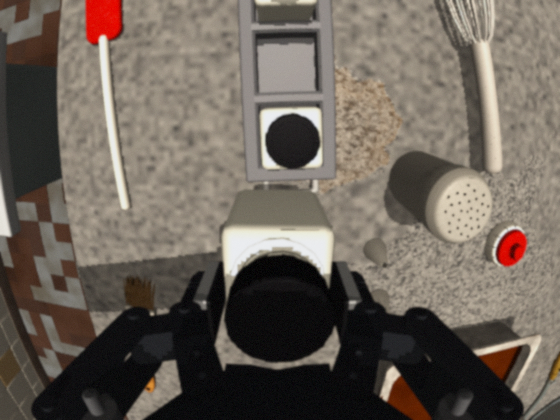

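The picture shows the empty socket's mouth with corners at about (255,38), (317,34), (321,93) and (256,95), and the full jar in socket 1 at (292,138). The cap is still on the held jar.

```bash
python3 - <<'E'
from h import *
np.set_printoptions(precision=4,suppress=True)
q=wray([(255,38),(317,34),(321,93),(256,95)],.04);print(q,q.mean(0))
l=wray([(239,8),(247,178)],.04);r=wray([(331,8),(334,178)],.04)
for e in(l,r):d=e[0]-e[1];print('rack edge',e,np.degrees(np.arctan2(-d[0],d[1])))
im=cv2.imread('pics/w2.png');k=(im.max(2)<45).astype(np.uint8);k[:105]=0;k[172:]=0;k[:,:255]=0;k[:,330:]=0
c=max(cv2.findContours(k,0,1)[0],key=cv2.contourArea);print('cap1',cv2.minEnclosingCircle(wray(c,.102)*1000))
e=im[:,:,::-1]
cv2.imwrite('pics/c2.png',cv2.resize(im[0:190,220:350],None,fx=4,fy=3.15*4/4,interpolation=2)) if 0 else cv2.imwrite('pics/c2.png',cv2.resize(im[0:190,220:350],None,fx=3.1,fy=3.1,interpolation=2))
E
```

```text
[[0.5384 0.0882]
 [0.5974 0.0954]
 [0.6039 0.0367]
 [0.5417 0.0316]] [0.5704 0.063 ]
rack edge [[ 0.5215  0.1195]
 [ 0.5352 -0.051 ]] 4.569897
rack edge [[ 0.6101  0.1241]
 [ 0.6226 -0.0471]] 4.17581
cap1 ((575.1185913085938, -5.7725725173950195), 21.043657302856445)
```

View pics/c2.png

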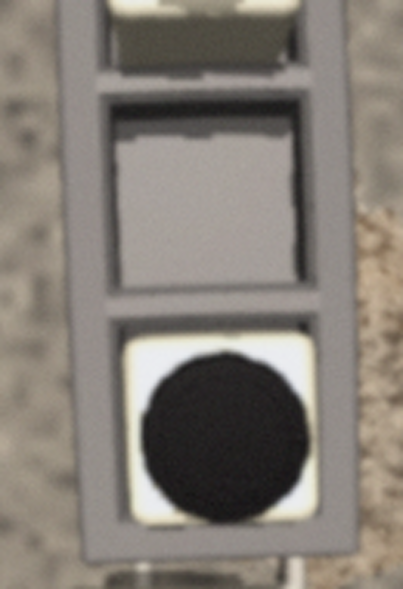

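```bash
python3 - <<'E'
from h import *
np.set_printoptions(precision=4,suppress=True)
q=wray([(251.6,30),(320.6,29.7),(324,94),(253.5,95.5)],.04);print(q,q.mean(0),[np.linalg.norm(q[i]-q[i-1]) for i in range(4)])
e=wray([(248,180),(335.5,179.5)],.04);a=np.radians(4.3);print(e,np.linalg.norm(e[0]-e[1]),e.mean(0)+.117*np.array([-np.sin(a),np.cos(a)]))
E
```

```text
[[0.5348 0.0964]
 [0.6007 0.1001]
 [0.6069 0.0359]
 [0.5393 0.031 ]] [0.5704 0.0659] [np.float32(0.065500446), np.float32(0.06604141), np.float32(0.06453025), np.float32(0.0677835)]
[[ 0.5362 -0.0531]
 [ 0.6243 -0.0486]] 0.08823109 [0.5715 0.0658]
```

```bash
python3 -m inch '[[0.03,0.012,0.001,0,-0.034],[0.03,0.025,0.001,0,0],[0.03,0.03,0.001,0,0],[0.03,0.03,0.001,0,0],[0.03,0.02,0.002,0,0],[0.03,0.0095,0,0,0],[0.03,0,0,0,0],[0.03,0,0,0.01,0],[0.03,0,0,0.02,0],[0.03,0,0,0.03,0],[0.03,0,0,0.02,0],[0.03,0,0,0.01,0],[0.03,0,0,0,0],[0.03,0,0,0,0]]'
python3 - <<'E'
from h import *
np.set_printoptions(precision=4,suppress=True)
im=grab('wrist','w3.png');s=grab('side')
u,v=map(int,proj('side',[.57,.066,.06]))
cv2.imwrite('pics/c3.png',np.hstack([cv2.resize(im[100:400,180:390],None,fx=1.9,fy=1.9),cv2.resize(s[v-60:v+60,u-40:u+40],(380,570),interpolation=2)])[:,:,::-1])
E
```

```text
time: 8.85
tcp_pos: [0.5632, 0.0672, 0.1028]
orientation: [[-0.075, 0.997, 0.001], [0.997, 0.075, -0.0], [-0.0, 0.001, -1.0]]
ft_force: [0.1, 1.2, -2.9]
opening: 0.0513
grasp_force: 63.3
```

View pics/c3.png

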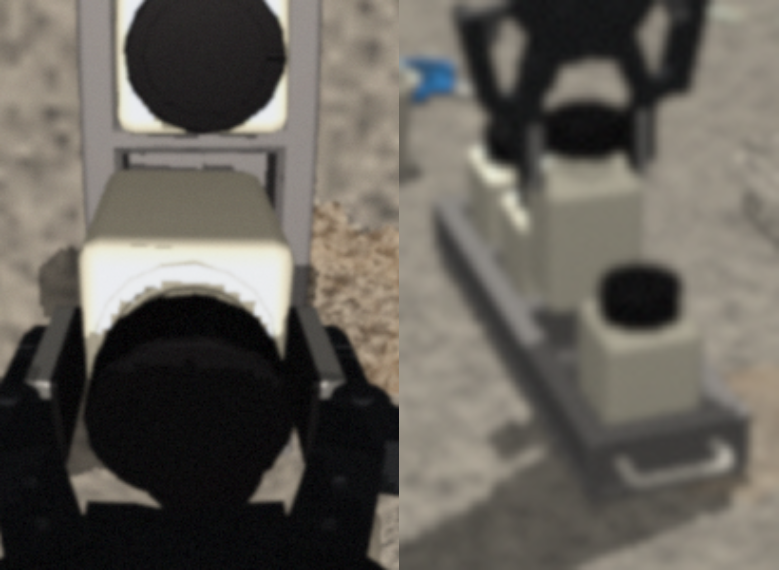

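The picture shows the jar upright, still carrying its cap, above socket 2, but about 7 mm short in +x. I correct that and lower it.

```bash
python3 -m inch '[[0.03,-0.0015,0.0075,0,0],[0.03,0,0,0.006,0],[0.03,0,0,0.006,0],[0.03,0,0,0.004,0],[0.03,0,0,0.004,0],[0.03,0,0,0.004,0],[0.03,0,0,0.004,0],[0.03,0,0,0,0]]'
```

```text
time: 9.75
tcp_pos: [0.5693, 0.0669, 0.0735]
orientation: [[-0.076, 0.997, -0.002], [0.997, 0.076, -0.0], [-0.0, -0.002, -1.0]]
ft_force: [-1.3, -0.5, -2.8]
opening: 0.0519
grasp_force: 63.4
```

```bash
python3 -m inch '[[0.03,0,0.001,0.004,0],[0.03,0,0,0.004,0],[0.03,0,0,0.004,0],[0.03,0,0,0.004,0],[0.03,0,0,0.003,0],[0.03,0,0,0.001,0],[0.03,0,0,0,0]]'
```

```text
time: 10.45
tcp_pos: [0.5707, 0.0671, 0.054]
orientation: [[-0.076, 0.997, -0.001], [0.997, 0.076, -0.0], [-0.0, -0.001, -1.0]]
ft_force: [-0.0, -0.2, -2.8]
opening: 0.0518
grasp_force: 63.3
```

```bash
python3 -m inch '[[0.03,0,0,0.001,0],[0.03,0,0,0.001,0],[0.03,0,0,0.001,0],[0.03,0,0,0,0]]'
```

```text
time: 10.85
tcp_pos: [0.5713, 0.067, 0.0519]
orientation: [[-0.076, 0.997, 0.0], [0.997, 0.076, -0.0], [-0.0, 0.0, -1.0]]
ft_force: [-0.0, -1.8, 0.5]
opening: 0.0517
grasp_force: 63.8
```

```bash
python3 -m inch '[[0.055,0,0,0,0],[0.06,0,0,0,0],[0.072,0,0,0,0],[0.072,0,0,0,0],[0.072,0,0,0,0],[0.072,0,0,-0.01,0],[0.072,0,0,-0.02,0],[0.072,0,0,-0.03,0],[0.072,0,0,-0.03,0],[0.072,0,0,-0.02,0],[0.072,0,0,0,0],[0.072,0,0,0,0]]'
python3 - <<'E'
from h import *
np.set_printoptions(precision=4,suppress=True)
for c in('wrist','side','top'):
    im=grab(c,'d_%s.png'%c)
    for q in('open_jar','cap','pip'):
        for r in env.tip_of(c,q)[:2]:
            print(c,q,round(r['score'],2),np.array(r['position']))
im=cv2.imread('pics/d_wrist.png');cv2.imwrite('pics/c4.png',cv2.resize(im[80:380,150:410],None,fx=2,fy=2,interpolation=2))
E
```

```text
time: 12.05
tcp_pos: [0.5713, 0.0671, 0.162]
orientation: [[-0.076, 0.997, 0.001], [0.997, 0.076, -0.0], [-0.0, 0.001, -1.0]]
ft_force: [0.2, 0.2, -0.4]
opening: 0.0721
grasp_force: 0.0
wrist open_jar 0.78 [0.5728 0.0662 0.0063]
wrist cap 0.73 [0.5665 0.0644 0.0973]
wrist pip 0.79 [0.5838 0.0592 0.1145]
side open_jar 0.73 [0.5729 0.0696 0.0057]
side cap 0.46 [0.5715 0.0673 0.0976]
side pip 0.71 [0.5858 0.062  0.1149]
top open_jar 0.63 [ 0.5741 -0.0014  0.0062]
```

View pics/c4.png

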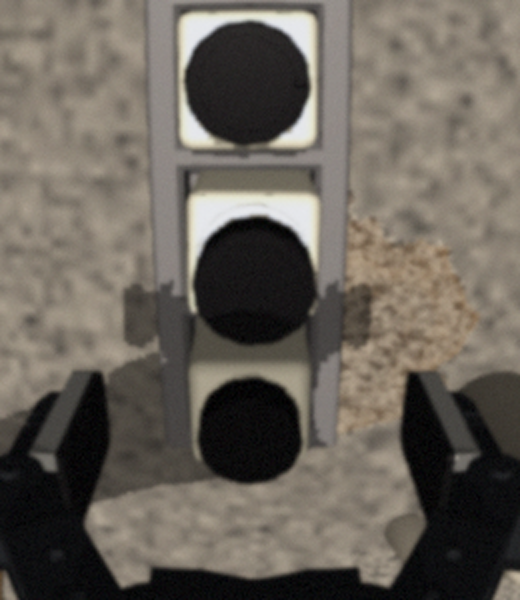

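The jar is seated in socket 2 with its cap on, and the other jars are untouched. In the crop the cap's centre is at about (255,281), midway between the open fingers.

```bash
python3 - <<'E'
from h import *
np.set_printoptions(precision=4,suppress=True)
p=wray([(277.5,252),(247,222.5),(308,222.5)],.1155);print(p, 'cy from low edge',p[0,1]+.022,'cx',p[1:,0].mean())
im=cv2.imread('pics/d_wrist.png');k=(im.max(2)<38).astype(np.uint8);k[:185]=0;k[262:]=0;k[:,:240]=0;k[:,:240]=0;k[:,315:]=0
c=max(cv2.findContours(k,0,1)[0],key=cv2.contourArea).reshape(-1,2);print(c.min(0),c.max(0))
q=wray(c[c[:,1]>222],.1155).astype(float)
from scipy.optimize import least_squares
print(least_squares(lambda a:np.hypot(*(q-a).T)-.022,q.mean(0),loss='soft_l1',f_scale=.001).x)
E
```

```text
[[0.5728 0.0462]
 [0.5499 0.0671]
 [0.5921 0.0703]] cy from low edge 0.06818394 cx 0.57103324
[248 189] [307 251]
[0.5707 0.0689]
```

```bash
python3 -m inch '[[0.072,0.001,0,0.02,0],[0.072,0,0,0.025,0],[0.072,0,0,0.015,0],[0.072,0,0,0.008,0],[0.06,0,0,0,0],[0.055,0,0,0,0],[0.05,0,0,0,0],[0.03,0,0,0,0],[0.03,0,0,0,0],[0.03,0,0,0,0],[0.03,0,0,0,0],[0.03,0,0,0,0]]'
```

```text
time: 13.85
tcp_pos: [0.571, 0.0681, 0.0935]
orientation: [[-0.076, 0.997, 0.0], [0.997, 0.076, -0.0], [-0.0, 0.0, -1.0]]
ft_force: [0.4, -0.5, -0.0]
opening: 0.0301
grasp_force: 0.0
```

The fingers closed to 30 mm with no grip force, so something is off. I look before moving again.

```bash
python3 - <<'E'
from h import *
np.set_printoptions(precision=4,suppress=True)
for c in('wrist','side'):
    im=grab(c,'e_%s.png'%c)
    for q in('open_jar','cap','pip'):
        for r in env.tip_of(c,q)[:3]:
            print(c,q,round(r['score'],2),np.array(r['position']))
im=cv2.imread('pics/e_wrist.png');s=cv2.imread('pics/e_side.png');u,v=map(int,proj('side',[.57,.066,.09]))
cv2.imwrite('pics/c5.png',np.hstack([cv2.resize(im[100:400,180:390],None,fx=1.9,fy=1.9),cv2.resize(s[v-60:v+60,u-40:u+40],(380,570),interpolation=2)]))
E
```

```text
wrist open_jar 0.97 [0.5686 0.0635 0.0086]
wrist cap 0.67 [0.571  0.0643 0.0941]
wrist pip 0.62 [0.5871 0.0612 0.1167]
side open_jar 0.65 [0.5744 0.0707 0.0044]
side open_jar 0.55 [ 0.5764 -0.0002  0.0073]
side cap 0.51 [0.5733 0.0612 0.0944]
side pip 0.55 [0.5867 0.0606 0.1126]
```

View pics/c5.png

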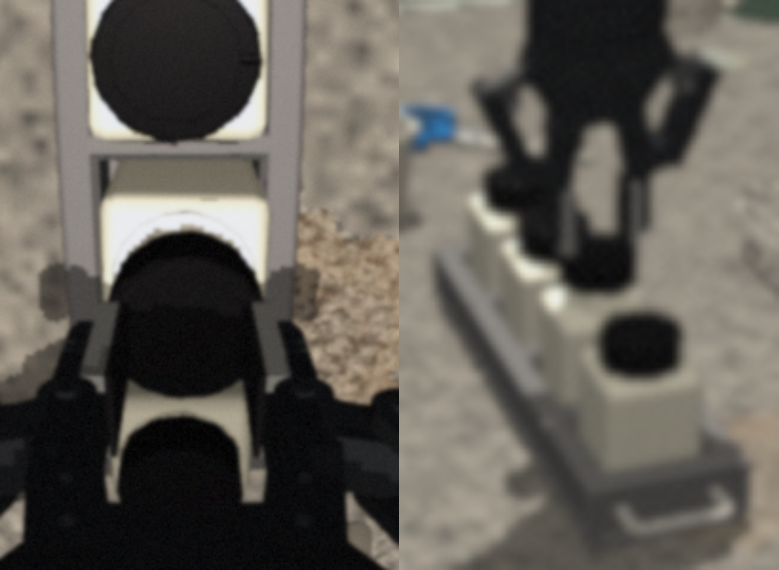

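The picture shows the fingertips ending at about the cap's top (rows 230–258, cap at 235–290), not around its skirt. The real tips sit about 20 mm farther back than I assumed. The cap is undisturbed, so I reopen, go 17 mm lower and close.

```bash
python3 -m inch '[[0.06,0,0,-0.002,0],[0.072,0,0,0,0],[0.072,0,0,0,0],[0.072,0,0,0,0],[0.072,0,0,0.006,0],[0.072,0,0,0.006,0],[0.072,0,0,0.006,0],[0.06,0,0,0,0],[0.052,0,0,0,0],[0.05,0,0,0,0],[0.035,0,0,0,0],[0.035,0,0,0,0],[0.035,0,0,0,0],[0.035,0,0,0,0]]'
```

```text
time: 15.65
tcp_pos: [0.5716, 0.0683, 0.078]
orientation: [[-0.076, 0.997, 0.001], [0.997, 0.076, 0.0], [0.0, 0.001, -1.0]]
ft_force: [-0.5, 0.1, 2.9]
opening: 0.0422
grasp_force: 60.6
```

```bash
python3 -m inch '[[0.035,0,0,0.001,-0.1],[0.035,0,0,0,-0.1],[0.035,0,0,0,-0.1],[0.035,0,0,0,0]]'; python3 -c "
from h import *
s=env.sense();print(s['ft_force'],s['ft_torque'],s['tcp_pos'])"
```

```text
time: 16.05
tcp_pos: [0.5717, 0.0686, 0.0777]
orientation: [[-0.369, 0.929, 0.001], [0.929, 0.369, 0.0], [-0.0, 0.001, -1.0]]
ft_force: [-1.0, -0.1, 6.0]
opening: 0.0419
grasp_force: 61.1
[-1.04775109 -0.12829965  6.00650493] [0.00206914 0.28956912 0.04283832] [0.57174236 0.06862405 0.07773539]
```

```bash
for i in 1; do python3 -m inch '[[0.035,0,0,0,-0.07],[0.035,0,0,0,-0.07],[0.035,0,0,0,0]]'; done
```

```text
time: 16.35
tcp_pos: [0.5716, 0.0687, 0.0778]
orientation: [[-0.495, 0.869, 0.001], [0.869, 0.495, 0.0], [-0.0, 0.001, -1.0]]
ft_force: [-1.6, 0.0, 7.2]
opening: 0.0424
grasp_force: 61.2
```

```bash
python3 -m inch '[[0.035,0,0,0,-0.05],[0.035,0,0,0,-0.03],[0.035,0,0,0,0]]'
```

```text
time: 16.65
tcp_pos: [0.5715, 0.0687, 0.0778]
orientation: [[-0.562, 0.827, 0.001], [0.827, 0.562, 0.0], [-0.0, 0.001, -1.0]]
ft_force: [-2.1, -0.1, 7.3]
opening: 0.042
grasp_force: 61.2
```

```bash
python3 -m inch '[[0.035,0,0,0,-0.05],[0.035,0,0,0,-0.05],[0.035,0,0,0,0]]'
```

```text
time: 16.95
tcp_pos: [0.5714, 0.0686, 0.0774]
orientation: [[-0.642, 0.767, 0.001], [0.767, 0.642, 0.0], [-0.0, 0.001, -1.0]]
ft_force: [-1.6, 1.2, 5.6]
opening: 0.0424
grasp_force: 61.0
```

```bash
python3 -m inch '[[0.035,0,0,0,-0.05],[0.035,0,0,0,-0.05],[0.035,0,0,0,0]]'; python3 - <<'E'
from h import *
for c in('side','wrist'):
    grab(c)
    for q in('cap','pip'):
        for r in env.tip_of(c,q)[:1]:print(c,q,r['score'],np.array(r['position']).round(4))
E
```

```text
time: 17.25
tcp_pos: [0.5706, 0.0679, 0.076]
orientation: [[-0.714, 0.7, -0.001], [0.7, 0.714, -0.0], [0.001, -0.001, -1.0]]
ft_force: [0.5, 0.0, -0.8]
opening: 0.042
grasp_force: 60.7
side cap 0.64 [0.5743 0.0614 0.0917]
side pip 0.68 [0.5874 0.0746 0.1093]
wrist cap 0.58 [0.57   0.0645 0.0932]
wrist pip 0.62 [0.3672 0.039  0.    ]
```

```bash
python3 -m inch '[[0.035,0,0,0.0015,0],[0.035,0,0,0.0015,0],[0.035,0,0,0.0015,0],[0.035,0,0,0,0]]'
```

```text
time: 17.95
tcp_pos: [0.571, 0.0681, 0.0721]
orientation: [[-0.715, 0.7, -0.0], [0.7, 0.715, -0.0], [-0.0, -0.0, -1.0]]
ft_force: [-1.1, -0.6, 3.2]
opening: 0.0425
grasp_force: 60.9
```

```bash
python3 -m inch '[[0.035,0,0,0,0.12],[0.035,0,0,0.0003,0.12],[0.035,0,0,0.0004,0.12],[0.035,0,0,0.0004,0.12],[0.035,0,0,0.0004,0.12],[0.035,0,0,0.0004,0.12],[0.035,0,0,0.0004,0.12],[0.035,0,0,0,0]]'
```

```text
time: 18.75
tcp_pos: [0.5712, 0.0683, 0.0697]
orientation: [[0.044, 0.999, 0.001], [0.999, -0.044, -0.0], [-0.0, 0.001, -1.0]]
ft_force: [0.4, -0.1, -0.1]
opening: 0.0424
grasp_force: 60.7
```

```bash
python3 -m inch '[[0.035,0,0,0.0003,0.114],[0.035,0,0,0.0003,0.114],[0.035,0,0,0.0003,0.114],[0.035,0,0,0.0003,0.114],[0.035,0,0,0.0003,0.114],[0.035,0,0,0.0003,0.114],[0.035,0,0,0.0003,0.11],[0.035,0,0,0,0],[0.035,0,0,0,0]]'
python3 - <<'E'
from h import *
s=env.sense();print(s['ft_force'].round(2),s['ft_torque'].round(3),s['tcp_pos'].round(4),s['joint_positions'].round(2))
for c in('side','wrist'):
    im=grab(c,'f_%s.png'%c)
    for q in('open_jar','cap','pip'):
        for r in env.tip_of(c,q)[:1]:print(c,q,r['score'],np.array(r['position']).round(4))
im=cv2.imread('pics/f_wrist.png');s=cv2.imread('pics/f_side.png');u,v=map(int,proj('side',[.57,.066,.09]))
cv2.imwrite('pics/c6.png',np.hstack([cv2.resize(im,None,fx=.75,fy=1),cv2.resize(s[v-60:v+60,u-40:u+40],(280,420),interpolation=2)]))
E
```

```text
time: 19.65
tcp_pos: [0.571, 0.0682, 0.0674]
orientation: [[0.741, 0.672, 0.0], [0.672, -0.741, 0.0], [0.0, 0.0, -1.0]]
ft_force: [-0.8, 0.3, 0.4]
opening: 0.0421
grasp_force: 60.7
[-0.78  0.28  0.36] [ 0.036 -0.039  0.004] [0.571  0.0682 0.0674] [ 0.05  0.43 -0.29  1.88  0.16  0.86 -1.15]
side open_jar 0.74 [0.5724 0.0707 0.0051]
side cap 0.48 [0.5711 0.0677 0.0856]
side pip 0.69 [0.5707 0.0676 0.082 ]
wrist open_jar 0.97 [0.5726 0.0646 0.0052]
wrist cap 0.86 [0.5662 0.0641 0.0859]
wrist pip 0.69 [0.5708 0.0482 0.1053]
```

View pics/c6.png

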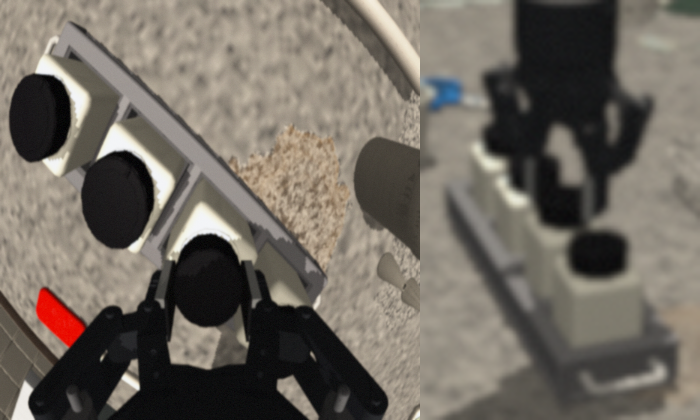

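The picture shows the gripper on the cap with the jar square and down in socket 2, and the other jars in place. The cap's height comes to about 77.1 mm, so I raise it 0.5 mm to sit mid-play.

```bash
python3 -m inch '[[0.035,0,0,-0.0005,0],[0.035,0,0,0,0],[0.035,0,0,0,0],[0.035,0,0,0,0]]'
```

```text
time: 20.45
tcp_pos: [0.571, 0.0681, 0.068]
orientation: [[0.743, 0.669, -0.0], [0.669, -0.743, -0.0], [-0.0, -0.0, -1.0]]
ft_force: [0.6, 0.2, -0.0]
opening: 0.0424
grasp_force: 60.7
```

```bash
python3 -c "
from cell import env
print(env.finish_job())"
```

```text
the job is handed in; nothing more can be done
None
```

I handed the job in at about 20 s with the jar down in socket 2 and the gripper still on the cap. The cap dropped 5.7 mm off the thread's start, then I turned it forward about 90° from there; it sits about 77.7 mm above the jar's underside, short of home.

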